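# Reset a tripped breaker on the lab bench's distribution board

## Task

One of the three breakers on the bench's distribution board has tripped: its lever stands in the middle, neither on nor off. Reset it as an electrician would: push its lever fully off, firmly against its stiff reset, until you feel it come up solid, then throw it fully on and let go. Do not force the moulded lever (never more than 20 N on it), leave the other two breakers as they are (one on, one off on purpose), and do not disturb the things around.

Things in the scene. Friction and masses are not known exactly. Their poses are not given: they have to be found in the camera images.
- board: Distribution board: grey steel desk housing fixed to the bench, 250 mm deep (x), 300 mm wide (y). Origin: centre of its underside; x away from its front. Its front 180 mm is a panel sloping up towards +x at 8 degrees (81 mm high in front, 106 mm behind), then a flat ledge 70 mm deep. Three alike breakers side by side on the panel, 90 mm apart, in any order. ON is up the slope, OFF down the slope.
- feeder_a: The TRIPPED breaker: black case 76 mm wide, 118 mm along the slope, 10 mm proud of the panel; in its middle a nose 68 x 52 mm, 18 mm proud, with the lever in a slot. Origin on the bench 94 mm below the panel at the breaker's centre; axes as the board's. Until it is reset, a block inside stops its lever a little past the middle (+0.03 to +0.36 rad) on the way to ON.
- nose_a (a point): Centre of the face of the tripped breaker's nose, level with the slot. Resetting, felt here: on the way OFF the reset mechanism resists with 9 to 14 N near the lever's end, from -0.08 to -0.41 rad on; it catches about 2 mm (at the lever's end) before a solid stop. All of this differs from unit to unit and can only be felt. 16 to 18 N against the stop is sure to reset it; above 20 N (squeeze counts too) overloads the lever.
- lever_a (a joint): Lever of the tripped breaker, rad: 0 = square to the panel (tripped; starts within 0.03 of it); positive leans to ON, ON stop at +0.42; negative leans to OFF, solid OFF stop somewhere from -0.22 to -0.57, different in each unit. It stays where it is left (friction about 2 N near its end). Once reset it goes to ON with 2 to 7 N; its moulding is smooth and slippery.
- lever_a_end (a point): Centre of the end face of the tripped breaker's lever; z out along the lever, y along its hinge (level), x towards ON. Light-coloured bar, 11 mm thick (x), 24 mm wide (y), standing 38 mm out of the nose. Its hinge axis lies 60 mm below this point along the lever. It leans from the vertical, towards ON, by its joint angle less 0.14 rad (the panel's slope).
- lever_b (a joint): Lever of the breaker that is ON, rad, same shape and sense as lever_a; starts at its ON stop, about +0.42; to be left so.
- lever_b_end (a point): Centre of the end face of the lever that is ON; axes and sizes as for lever_a_end.
- lever_c (a joint): Lever of the breaker that is OFF on purpose, rad, same shape and sense; starts at about -0.42; to be left so.
- lever_c_end (a point): Centre of the end face of the lever that is OFF; axes and sizes as for lever_a_end.
- tube_rack: Bystander: red plastic tube rack, 105 x 215 x 34 mm with short tubes standing in it. Origin at the centre of its underside.
- tip_box: Bystander: pipette-tip box, 82 x 118 x 62 mm. Origin at the centre of its underside.
- spray_bottle: Bystander: blue spray bottle, 72 mm across, 192 mm tall. Origin at the centre of its underside.
- reagent_jar: Bystander: brown glass jar, 56 mm across, 85 mm tall. Origin at the centre of its underside.
- cryo_box: Bystander: flat square freezer box, 133 x 133 x 50 mm, on the bench beside the board. Origin at the centre of its underside.
- tape_roll: Bystander: small roll of label tape, 48 mm across, 19 mm high, lying on the board's ledge. Origin at the centre of its underside.
- pipette: Bystander: hand pipette lying on the bench, about 200 mm long, 27 mm thick. Origin at the centre of its underside.

How it is judged:
By the outcome, as a careful person would: the job done as asked, in the order asked, and still so for the second after the job is handed in, with the robot touching nothing.
It also fails if it takes over 45 s, if anything falls off the work surface, if the arm or the gripper's body presses on something with over 40 N, if the wrist force passes 120 N, or if a joint passes its speed limit or range.

## Robot

A 6-joint arm with a two-finger parallel gripper is mounted at the origin on the work surface. World frame = base frame: x ahead of the robot, y to its left, z up, the work surface at z = 0. Lengths are in m, angles in degrees, forces in N, time in s.
With the tool pointing down it reaches from about 0.4 to 0.825 m from the base axis. Payload 7 kg.
Tool frame: the origin (TCP) lies between the finger pads; the fingertips stand 22 mm ahead of it and the grasp point (between the pads) lies 3 mm ahead of it; z points along the fingers, y is the line along which they close (so a half turn about z gives the same grasp; the last joint's range is limited). The gripper opens to 88 mm and grips with 3 to 60 N. Pads are 19 mm wide; open, the fingers measure 130 mm over their backs; the gripper's body (78 mm by 193 mm) begins 47 mm behind the grasp point.
Start: joints at [-49.67, 20.546, 0.682, 0, -70.136, -16.507], TCP at [0.273, -0.617, 0.249] pointing down, gripper open.
Joint ranges: [-176.03, 176.03], [-82.01, 121.73], [-58.28, 71.71], [-173.87, 95.51], [-174.79, -0.11], [-173.66, 173.66]. Speed limits (degrees/s): [136.94, 136.94, 172.46, 180, 180, 180].

## Interface

Orientations are given as [roll, pitch, yaw] about the fixed x, y, z axes, in that order (R = Rz(yaw) Ry(pitch) Rx(roll)).
In Python, from plant import ctrl gives the robot as it stands.
- The arm moves only by the tool apply_moves, never from a script. Its argument "targets" is a list of rows, each an object with "travel": the shift along the tool's x, y, z in mm, a list of three; "roll": the turn about the tool's z in degrees; "jaw": the finger opening in mm, from 0 to 87.6. In form: [{"travel": [tx, ty, tz], "roll": roll, "jaw": jaw}, ...]. A call has 1 to 10 rows; each row shifts and turns the commanded pose from where the row before left it, along the tool's axes as they then stand; what a row does not reach is not made up. A row lasts 1/10 s, in which the tool goes at most 50 mm and 8.59 degrees, less where a joint would pass 70% of its speed; a pose out of reach is approached as far as the arm can. A call with a gripper value outside its range is refused whole. The fingers move at their own pace and stop on an object; the grip force is fixed at half the most. Time passes only in rows, so rows that do not move let the fingers close. It gives the time, the measured TCP pose, the force, the opening and the grip force at its end, in the units of the state.
- ctrl.get_obs(): the state, without advancing time (a new reading comes with each control period).
- ctrl.snapshot(name): name is "scene" or "top" or "wrist"; returns the picture (480x640x3 uint8, red, green, blue); there is no depth.
- ctrl.calibration(name): a dict with "K" (3x3 intrinsics, pixels), "extrinsics" (4x4, takes a point from camera to world coordinates); the wrist camera has in their place "hand_eye" (4x4, takes a point from camera to tool coordinates, whose origin is the TCP and whose axes are the flange's). Camera axes: x right, y down, z forward; pixel columns grow to the right and rows downward; lengths in m; the calibration is good to about 2 mm. The wrist camera is an equidistant fisheye: a pixel r from the principal point sees the ray r / f radians off the axis. A picture is of the moment at which its call begins: read the wrist's pose just before it. calibration takes no time and is no camera call.
- ctrl.close_job(): hands the job in; it is judged then, once.
The state is a dict: "clock": time; "joint_pos": joint angles; "qvel": joint speeds; "tau": joint torques, N m; "tool_pos": TCP position; "orientation": TCP orientation; "force": force on the tool from outside, world axes, zero at the start; "moment": the same for the moment, N m; "opening": finger opening in m; "gripper_force": force on a finger pad.
Only numpy, scipy, OpenCV 4.12 (cv2) and the standard library are available. Lean on these libraries where they do the work, as an engineer would, in place of code of your own. Each camera call takes 0.05 s, during which the arm holds its last target. There are 200 camera calls.

## Working session

There is one attempt and no reset: what is moved stays moved. The work goes in short steps, Python scripts to look and compute and a tool call to move; the robot and the scene stay as the last step left them, time stands still between calls to the robot, and variables do not carry over. Pictures are saved under pics/ and viewed, at most 10 in all, crops included, and the job is handed in when it is done.

Besides the shell and the picture viewer there is one more tool, called after "Call:" by a JSON object that holds its "name" and its "arguments", one argument or row to a line. apply_moves: Moves the arm, as the interface text tells. Its arguments: {"type":"object","properties":{"targets":{"type":"array","items":{"type":"object","properties":{"travel":{"type":"array","items":{"type":"number"}},"roll":{"type":"number"},"jaw":{"type":"number"}}}}},"required":["targets"]}

```bash
mkdir -p pics; python3 - <<'E'
from plant import ctrl
import cv2,numpy as np
o=ctrl.get_obs();print(o)
for n in ["scene","top"]:
    im=ctrl.snapshot(n);cv2.imwrite(f"pics/{n}0.png",im[:,:,::-1])
    c=ctrl.calibration(n);print(n,c)
print(ctrl.calibration("wrist"))
E
```

```text
{'clock': 0.0, 'joint_pos': array([-4.96699839e+01,  2.05908675e+01,  6.33229269e-01, -1.96268420e-02,
       -7.01352927e+01, -1.65083336e+01]), 'qvel': array([-0.0625731 ,  0.00662209,  0.0121676 , -0.05110896,  0.0503142 ,
       -0.03348287]), 'tau': array([-4.05343872e-04, -5.82710123e+01,  2.93040562e+01,  6.99718907e+00,
        6.58313889e-03, -1.79835492e-04]), 'tool_pos': array([ 0.27243383, -0.61708318,  0.24762648]), 'orientation': array([ 1.79905657e+02, -8.71937395e-03, -1.56184994e+02]), 'force': array([ 0.82773844, -1.12009034, -0.38871048]), 'moment': array([-0.04647078, -0.0097889 ,  0.07552567]), 'gripper_force': 0.0, 'opening': 0.0873265813664227}
scene {'K': array([[521.96303945,   0.        , 324.66246614],
       [  0.        , 521.96303945, 237.49777132],
       [  0.        ,   0.        ,   1.        ]]), 'extrinsics': array([[ 0.82954328,  0.46443925, -0.31008729,  1.02825433],
       [ 0.55827597, -0.70325627,  0.44018014, -0.69626915],
       [-0.0136339 , -0.53826276, -0.84266679,  1.57289951],
       [ 0.        ,  0.        ,  0.        ,  1.        ]]
[... 338 characters left out ...]
7428827e-02],
       [-1.59374268e-04, -8.55866128e-02, -9.96330721e-01,
         1.48686635e+00],
       [ 0.00000000e+00,  0.00000000e+00,  0.00000000e+00,
         1.00000000e+00]])}
{'K': array([[371.64829954,   0.        , 316.12560135],
       [  0.        , 371.64829954, 238.16874606],
       [  0.        ,   0.        ,   1.        ]]), 'hand_eye': array([[-5.28550949e-04, -9.54024844e-01, -2.99727073e-01,
         8.22223052e-02],
       [ 9.99999842e-01, -5.61718355e-04,  2.44969563e-05,
        -2.36696804e-04],
       [-1.91732903e-04, -2.99727012e-01,  9.54024990e-01,
        -1.35569420e-01],
       [ 0.00000000e+00,  0.00000000e+00,  0.00000000e+00,
         1.00000000e+00]])}
```

View pics/top0.png

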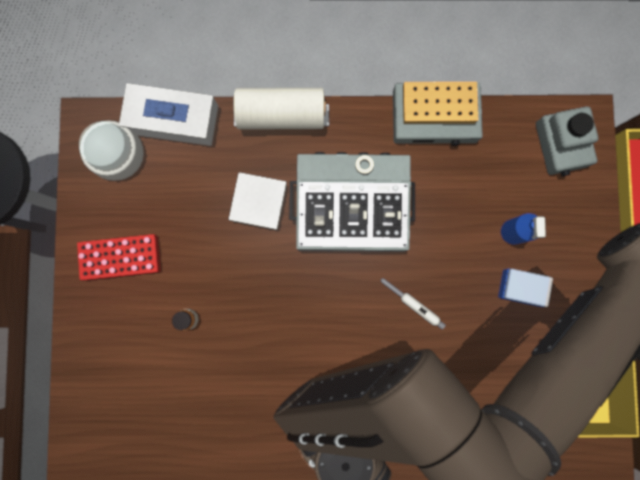

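View pics/scene0.png

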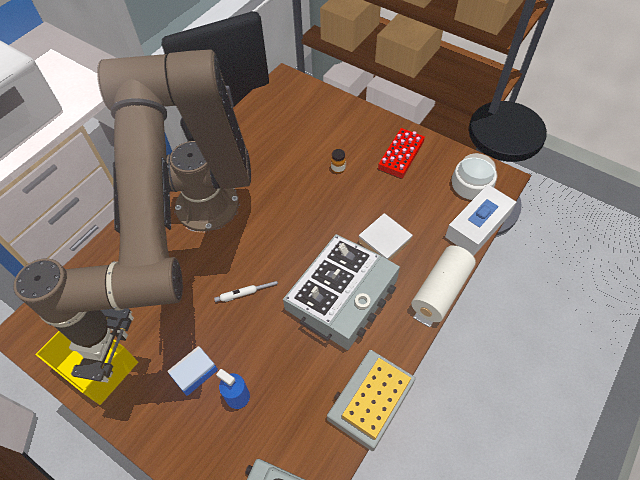

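Top view: board at cols 297–410, rows 154–250, robot parked at the bottom. Scene view: board at about (342,290). Breakers need a zoomed look.

```bash
cat > h.py <<'E'
from plant import ctrl
import cv2,numpy as np
from scipy.spatial.transform import Rotation as R
def ray(n,u,v):
    c=ctrl.calibration(n);K=c["K"];E=c["extrinsics"]
    d=E[:3,:3]@np.linalg.solve(K,[u,v,1]);return E[:3,3],d
def plane(n,u,v,z):
    o,d=ray(n,u,v);return o+d*(z-o[2])/d[2]
E
python3 - <<'E'
from h import *
a=cv2.imread("pics/top0.png")[150:255,290:420];b=cv2.imread("pics/scene0.png")[230:350,275:405]
a=cv2.resize(a,None,fx=4,fy=4,interpolation=cv2.INTER_CUBIC);b=cv2.resize(b,None,fx=3,fy=3,interpolation=cv2.INTER_CUBIC)
b=cv2.resize(b,(390,360));im=np.zeros((420,780,3),np.uint8);
a=cv2.resize(a,(390,315));im[:315,:390]=a;im[:360,390:]=b
cv2.imwrite("pics/crop.png",im)
for u,v,z in [(297,250,.081),(410,250,.081),(297,154,.106),(410,154,.106),(297,183,.106),(410,183,.106)]:print(u,v,plane("top",u,v,z).round(4))
E
```

```text
297 250 [0.4955 0.1116 0.081 ]
410 250 [ 0.4941 -0.1894  0.081 ]
297 154 [0.7495 0.1103 0.106 ]
410 154 [ 0.7481 -0.19    0.106 ]
297 183 [0.6713 0.1104 0.106 ]
410 183 [ 0.6699 -0.1885  0.106 ]
```

View pics/crop.png

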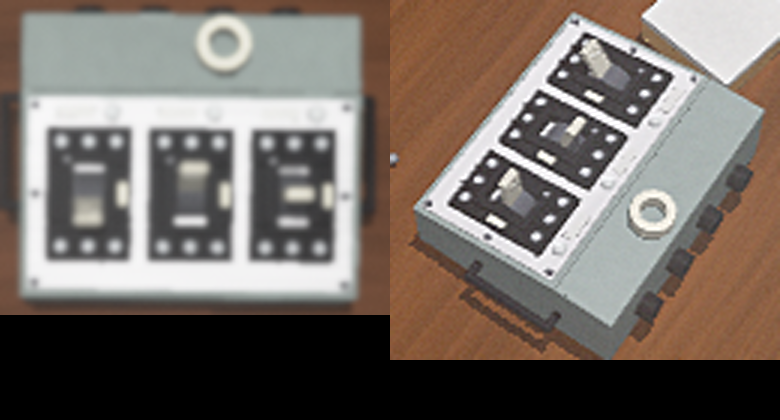

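The tripped breaker is the right one (lowest y): bar in the middle at crop (298,193), i.e. top pixel about (389,214). The middle one is ON (light end up) and the left one OFF.

```bash
python3 - <<'E'
from h import *
im=cv2.imread("pics/top0.png");g=cv2.cvtColor(im,cv2.COLOR_BGR2GRAY)
s=g[190:240,371:404]; print(s[5:42:1,4:31].tolist()[12:28])
m=(s<90).astype(np.uint8);ys,xs=np.where(m);u0,u1,v0,v1=np.percentile(xs,1)+371,np.percentile(xs,99)+371,np.percentile(ys,1)+190,np.percentile(ys,99)+190
print(u0,u1,v0,v1,"case mid",plane("top",(u0+u1)/2,(v0+v1)/2,.104),"size",plane("top",u0,v0,.11)-plane("top",u1,v1,.1))
print("lever end",plane("top",389.3,214.3,.149))
E
```

```text
[[73, 66, 65, 66, 67, 68, 72, 95, 125, 147, 153, 154, 153, 153, 159, 166, 165, 139, 97, 69, 62, 60, 59, 59, 60, 74, 127], [73, 67, 64, 65, 67, 66, 68, 79, 100, 114, 119, 119, 119, 119, 121, 127, 127, 108, 83, 66, 62, 60, 58, 59, 61, 74, 127], [73, 67, 64, 64, 66, 67, 65, 70, 81, 90, 93, 94, 92, 93, 93, 95, 91, 82, 70, 65, 62, 61, 61, 63, 66, 77, 128], [74, 67, 65, 65, 65, 66, 65, 69, 79, 89, 92, 94, 95, 94, 94, 94, 91, 81, 72, 66, 63, 64, 76, 92, 100, 100, 133], [73, 66, 63, 65, 67, 65, 66, 70, 81, 94, 103, 112, 117, 118, 118, 118, 114, 106, 94, 80, 69, 76, 106, 141, 156, 146, 149], [73, 66, 63, 65, 67, 65, 65, 71, 84, 104, 126, 150, 162, 166, 166, 165, 162, 156, 140, 112, 83, 86, 131, 181, 201, 183, 167], [74, 66, 64, 63, 66, 66, 66, 72, 88, 117, 154, 190, 207, 210, 210, 208, 207, 200, 182, 144, 98, 92, 141, 197, 217, 197, 173], [72, 65, 63, 64, 66, 66, 65, 71, 89, 123, 169, 208, 222, 224, 224, 223, 222, 217, 198, 156, 104, 93, 143, 199, 219, 200, 173], [70, 65, 63, 64, 66, 66, 65, 71, 87, 121, 163, 198, 212, 214, 214, 213, 211, 206, 189, 149, 101, 93, 144, 199, 220, 200, 173], [70,
[... 281 characters left out ...]
, 79, 78, 75, 76, 76, 76, 75, 74, 69, 65, 63, 64, 79, 122, 167, 186, 174, 172], [71, 65, 63, 64, 65, 65, 65, 66, 73, 76, 74, 69, 66, 65, 65, 66, 65, 59, 58, 60, 60, 69, 94, 125, 138, 138, 159], [70, 65, 63, 64, 65, 67, 64, 68, 75, 78, 77, 75, 72, 71, 70, 71, 68, 62, 60, 61, 62, 62, 67, 81, 89, 103, 148], [69, 65, 63, 64, 66, 66, 68, 78, 92, 101, 105, 101, 97, 94, 90, 90, 85, 74, 64, 62, 60, 59, 58, 59, 65, 90, 145], [71, 65, 62, 62, 65, 67, 76, 102, 133, 153, 157, 154, 148, 140, 137, 134, 126, 104, 76, 64, 61, 59, 56, 56, 62, 88, 144]]
374.0 400.0 194.0 236.0 case mid [ 0.58513765 -0.12654631  0.104     ] size [0.1104416  0.06801404 0.01      ]
lever end [ 0.58056331 -0.12640994  0.149     ]
```

Call:
{"name": "apply_moves", "arguments": {
  "targets": [
    {"travel": [0, 0, 0], "roll": 8, "jaw": 0},
    {"travel": [0, 0, 0], "roll": 8, "jaw": 0},
    {"travel": [0, 0, 0], "roll": 7.8, "jaw": 0},
    {"travel": [-22, 33, 0], "roll": 0, "jaw": 0},
    {"travel": [-22, 33, 0], "roll": 0, "jaw": 0},
    {"travel": [-22, 33, 0], "roll": 0, "jaw": 0},
    {"travel": [-22, 33, 0], "roll": 0, "jaw": 0},
    {"travel": [-22, 33, 0], "roll": 0, "jaw": 0},
    {"travel": [-22, 33, 0], "roll": 0, "jaw": 0},
    {"travel": [-22, 33, 0], "roll": 0, "jaw": 0}
  ]
}}

```text
clock: 1.1
tool_pos: [0.427, -0.3848, 0.2483]
orientation: [180.0, -0.0, -180.0]
force: [1.0, -0.0, 0.0]
opening: 0.0134
gripper_force: 0.0
```

Call:
{"name": "apply_moves", "arguments": {
  "targets": [
    {"travel": [-22, 33, 0], "roll": 0, "jaw": 0},
    {"travel": [-22, 33, 0], "roll": 0, "jaw": 0},
    {"travel": [-22, 33, 0], "roll": 0, "jaw": 0},
    {"travel": [-22, 33, 0], "roll": 0, "jaw": 0},
    {"travel": [-22, 33, 0], "roll": 0, "jaw": 0},
    {"travel": [-22, 33, 0], "roll": 0, "jaw": 0},
    {"travel": [-22, 33, 0], "roll": 0, "jaw": 0},
    {"travel": [-27, 28, 0], "roll": 0, "jaw": 0},
    {"travel": [0, 0, 0], "roll": 0, "jaw": 0},
    {"travel": [0, 0, 0], "roll": 0, "jaw": 0}
  ]
}}

```text
clock: 2.1
tool_pos: [0.6075, -0.1264, 0.2476]
orientation: [180.0, -0.1, -179.9]
force: [-0.1, -0.7, -0.6]
opening: 0.0003
gripper_force: 0.0
```

```bash
python3 - <<'E'
from h import *
o=ctrl.get_obs();print(o)
im=ctrl.snapshot("wrist");cv2.imwrite("pics/w0.png",im[:,:,::-1])
E
```

```text
{'clock': 2.1, 'joint_pos': array([ 6.24131524e+00,  1.55546558e+01, -6.57614034e+00, -1.14902382e-02,
       -6.79625795e+01, -9.61236497e+01]), 'qvel': array([-1.49651514, -1.04263341, -0.82720245, -0.01130913, -0.01195761,
        0.2016813 ]), 'tau': array([ 1.04089994e+00, -5.02345991e+01,  2.93556440e+01,  6.88433602e+00,
       -7.39982177e-03, -8.02476495e-02]), 'tool_pos': array([ 0.60752018, -0.12643593,  0.24764189]), 'orientation': array([ 1.79999378e+02, -9.39786025e-02, -1.79886654e+02]), 'force': array([-0.05576002, -0.72488339, -0.59128106]), 'moment': array([-0.08444184,  0.00693859,  0.02617388]), 'gripper_force': 0.0, 'opening': 0.0002785148319992458}
```

View pics/w0.png

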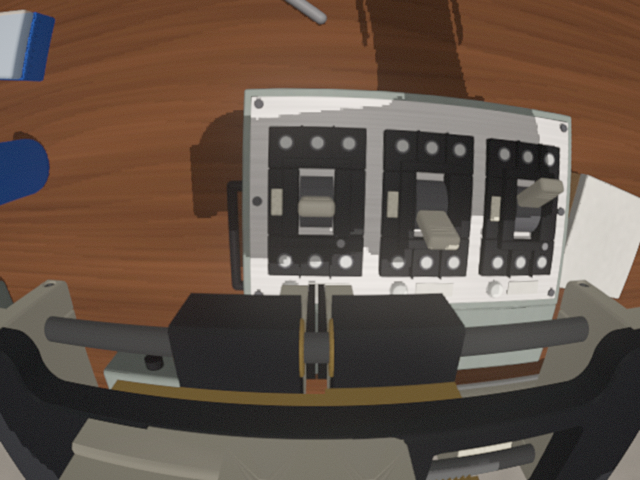

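The wrist view shows the tripped lever's end at (317,207), in line with the closed fingers at column 317; the ON lever is at (437,232) and the OFF lever at (545,190). I'll check the end by ray and look at the descent numbers.

```bash
python3 - <<'E'
from h import *
o=ctrl.get_obs();c=ctrl.calibration("wrist");K=c["K"];H=c["hand_eye"]
T=R.from_euler('xyz',o["orientation"],degrees=True).as_matrix()
def w(u,v,z):
    p=np.array([u-K[0,2],v-K[1,2]]);r=np.hypot(*p);t=r/K[0,0];d=np.r_[p/r*np.sin(t),np.cos(t)]
    d=T@H[:3,:3]@d;q=o["tool_pos"]+T@H[:3,3];return q+d*(z-q[2])/d[2]
for u,v in [(317,207),(317,198),(317,216),(437,232),(300,207),(334,207)]:print(w(u,v,.149).round(4))
E
```

```text
[ 0.5774 -0.1271  0.149 ]
[ 0.5715 -0.1271  0.149 ]
[ 0.5834 -0.1271  0.149 ]
[ 0.5941 -0.0452  0.149 ]
[ 0.5774 -0.1381  0.149 ]
[ 0.5774 -0.1161  0.149 ]
```

Call:
{"name": "apply_moves", "arguments": {
  "targets": [
    {"travel": [0, 0, 30], "roll": 0, "jaw": 0},
    {"travel": [0, 0, 30], "roll": 0, "jaw": 0},
    {"travel": [0, 0, 20], "roll": 0, "jaw": 0},
    {"travel": [0, 0, 8], "roll": 0, "jaw": 0},
    {"travel": [0, 0, 0], "roll": 0, "jaw": 0},
    {"travel": [0, 0, 0], "roll": 0, "jaw": 0}
  ]
}}

```text
clock: 2.75
tool_pos: [0.6078, -0.1279, 0.1617]
orientation: [-180.0, 0.1, -180.0]
force: [0.9, 0.2, 0.1]
opening: 0.0002
gripper_force: 0.0
```

Call:
{"name": "apply_moves", "arguments": {
  "targets": [
    {"travel": [4, 0, 0], "roll": 0, "jaw": 0},
    {"travel": [4, 0, 0], "roll": 0, "jaw": 0},
    {"travel": [0, 0, 0], "roll": 0, "jaw": 0}
  ]
}}

```text
clock: 3.05
tool_pos: [0.599, -0.1274, 0.1614]
orientation: [180.0, 0.1, -180.0]
force: [-0.3, 0.6, 0.1]
opening: 0.0005
gripper_force: 0.0
```

Call:
{"name": "apply_moves", "arguments": {
  "targets": [
    {"travel": [2, 0, 0], "roll": 0, "jaw": 0},
    {"travel": [1, 0, 0], "roll": 0, "jaw": 0},
    {"travel": [0, 0, 0], "roll": 0, "jaw": 0}
  ]
}}

```text
clock: 3.35
tool_pos: [0.5966, -0.1273, 0.1608]
orientation: [-180.0, 0.0, -180.0]
force: [0.2, 0.4, 0.9]
opening: 0.0008
gripper_force: 0.3
```

Call:
{"name": "apply_moves", "arguments": {
  "targets": [
    {"travel": [2, 0, 0], "roll": 0, "jaw": 0},
    {"travel": [0, 0, 0], "roll": 0, "jaw": 0}
  ]
}}

```text
clock: 3.55
tool_pos: [0.5947, -0.1273, 0.1607]
orientation: [180.0, 0.0, -180.0]
force: [2.1, 0.3, 0.4]
opening: 0.0004
gripper_force: 0.8
```

Call:
{"name": "apply_moves", "arguments": {
  "targets": [
    {"travel": [2, 0, 0], "roll": 0, "jaw": 0},
    {"travel": [0, 0, 0], "roll": 0, "jaw": 0}
  ]
}}

```text
clock: 3.75
tool_pos: [0.592, -0.1273, 0.1604]
orientation: [180.0, -0.0, -180.0]
force: [-0.5, 0.3, 0.8]
opening: -0.0001
gripper_force: 0.3
```

Call:
{"name": "apply_moves", "arguments": {
  "targets": [
    {"travel": [2, 0, 0], "roll": 0, "jaw": 0},
    {"travel": [0, 0, 0], "roll": 0, "jaw": 0}
  ]
}}

```text
clock: 3.95
tool_pos: [0.59, -0.1274, 0.1604]
orientation: [180.0, -0.0, -180.0]
force: [-0.1, 0.2, -0.6]
opening: 0.0002
gripper_force: 0.3
```

Call:
{"name": "apply_moves", "arguments": {
  "targets": [
    {"travel": [2, 0, 0], "roll": 0, "jaw": 0},
    {"travel": [0, 0, 0], "roll": 0, "jaw": 0}
  ]
}}

```text
clock: 4.15
tool_pos: [0.5881, -0.1274, 0.1605]
orientation: [180.0, -0.0, -180.0]
force: [0.7, 0.3, -0.7]
opening: 0.0005
gripper_force: 0.3
```

Call:
{"name": "apply_moves", "arguments": {
  "targets": [
    {"travel": [2, 0, 0], "roll": 0, "jaw": 0},
    {"travel": [0, 0, 0], "roll": 0, "jaw": 0}
  ]
}}

```text
clock: 4.35
tool_pos: [0.5862, -0.1273, 0.1606]
orientation: [180.0, -0.0, -180.0]
force: [0.1, 0.1, -0.6]
opening: 0.0004
gripper_force: 0.4
```

```bash
python3 - <<'E'
from h import *
im=ctrl.snapshot("wrist");o=ctrl.get_obs();print(o["force"],o["tool_pos"])
im=im[100:440,180:480,::-1];cv2.imwrite("pics/w1.png",cv2.resize(im,None,fx=1.7,fy=1.7))
E
```

```text
[1.17489795 0.25804942 0.17776528] [ 0.58619652 -0.12737589  0.16059259]
```

View pics/w1.png

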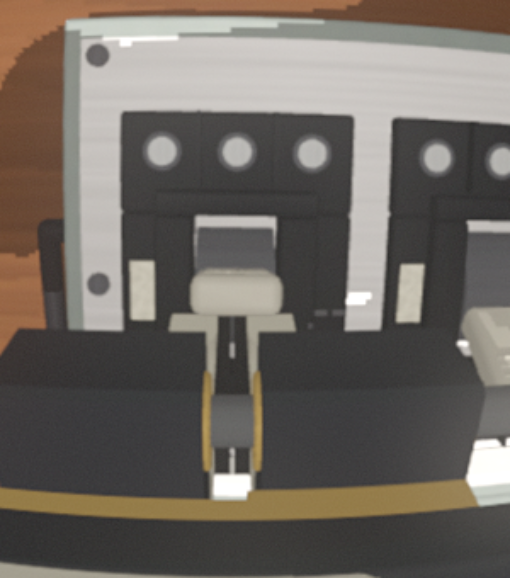

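Fingers are right behind the lever end (crop (235,290)), aligned. I'll push on in small steps.

Call:
{"name": "apply_moves", "arguments": {
  "targets": [
    {"travel": [2, 0, 0], "roll": 0, "jaw": 0},
    {"travel": [0, 0, 0], "roll": 0, "jaw": 0}
  ]
}}

```text
clock: 4.6
tool_pos: [0.5844, -0.1273, 0.1607]
orientation: [-180.0, 0.0, -180.0]
force: [1.5, -1.0, -0.7]
opening: 0.0007
gripper_force: 0.8
```

Call:
{"name": "apply_moves", "arguments": {
  "targets": [
    {"travel": [2, 0, 0.5], "roll": 0, "jaw": 0},
    {"travel": [0, 0, 0], "roll": 0, "jaw": 0}
  ]
}}

```text
clock: 4.8
tool_pos: [0.5839, -0.1273, 0.1607]
orientation: [-180.0, 0.2, -180.0]
force: [5.5, 0.3, -1.3]
opening: 0.0005
gripper_force: 2.5
```

Call:
{"name": "apply_moves", "arguments": {
  "targets": [
    {"travel": [1, 0, 0.3], "roll": 0, "jaw": 0},
    {"travel": [0, 0, 0], "roll": 0, "jaw": 0}
  ]
}}

```text
clock: 5.0
tool_pos: [0.5837, -0.1273, 0.1607]
orientation: [-180.0, 0.3, -179.9]
force: [6.8, -2.0, -1.0]
opening: 0.0005
gripper_force: 3.3
```

Call:
{"name": "apply_moves", "arguments": {
  "targets": [
    {"travel": [1, 0, 0.3], "roll": 0, "jaw": 0},
    {"travel": [0, 0, 0], "roll": 0, "jaw": 0}
  ]
}}

```text
clock: 5.2
tool_pos: [0.5835, -0.1272, 0.1607]
orientation: [-180.0, 0.4, -179.9]
force: [9.4, -1.0, -1.4]
opening: 0.0007
gripper_force: 4.1
```

Call:
{"name": "apply_moves", "arguments": {
  "targets": [
    {"travel": [1, 0, 0], "roll": 0, "jaw": 0},
    {"travel": [0, 0, 0], "roll": 0, "jaw": 0}
  ]
}}

```text
clock: 5.4
tool_pos: [0.5831, -0.1272, 0.161]
orientation: [-180.0, 0.4, -179.9]
force: [10.8, -0.6, -2.0]
opening: 0.0006
gripper_force: 4.8
```

Call:
{"name": "apply_moves", "arguments": {
  "targets": [
    {"travel": [0.7, 0, 0], "roll": 0, "jaw": 0},
    {"travel": [0, 0, 0], "roll": 0, "jaw": 0}
  ]
}}

```text
clock: 5.6
tool_pos: [0.5823, -0.1272, 0.1609]
orientation: [-180.0, 0.4, -179.9]
force: [10.8, -0.8, -1.4]
opening: 0.0006
gripper_force: 4.6
```

Call:
{"name": "apply_moves", "arguments": {
  "targets": [
    {"travel": [1, 0, 0.2], "roll": 0, "jaw": 0},
    {"travel": [0, 0, 0], "roll": 0, "jaw": 0}
  ]
}}

```text
clock: 5.8
tool_pos: [0.5816, -0.1271, 0.1608]
orientation: [-180.0, 0.5, -179.9]
force: [10.5, -1.5, -1.6]
opening: 0.0003
gripper_force: 4.8
```

Call:
{"name": "apply_moves", "arguments": {
  "targets": [
    {"travel": [1, 0, 0.2], "roll": 0, "jaw": 0},
    {"travel": [0, 0, 0], "roll": 0, "jaw": 0}
  ]
}}

```text
clock: 6.0
tool_pos: [0.5803, -0.1271, 0.1606]
orientation: [-180.0, 0.4, -179.9]
force: [10.1, -0.3, -1.1]
opening: 0.0003
gripper_force: 4.4
```

Call:
{"name": "apply_moves", "arguments": {
  "targets": [
    {"travel": [1, 0, 0.2], "roll": 0, "jaw": 0},
    {"travel": [0, 0, 0], "roll": 0, "jaw": 0}
  ]
}}

```text
clock: 6.2
tool_pos: [0.5796, -0.1271, 0.1605]
orientation: [-180.0, 0.5, -179.9]
force: [10.3, -0.8, -2.0]
opening: 0.0004
gripper_force: 4.8
```

Call:
{"name": "apply_moves", "arguments": {
  "targets": [
    {"travel": [1, 0, 0.3], "roll": 0, "jaw": 0},
    {"travel": [1, 0, 0.3], "roll": 0, "jaw": 0},
    {"travel": [0, 0, 0], "roll": 0, "jaw": 0}
  ]
}}

```text
clock: 6.5
tool_pos: [0.5769, -0.1271, 0.1597]
orientation: [-180.0, 0.4, -179.9]
force: [7.4, -0.2, -0.1]
opening: 0.0007
gripper_force: 3.7
```

Call:
{"name": "apply_moves", "arguments": {
  "targets": [
    {"travel": [1, 0, 0.4], "roll": 0, "jaw": 0},
    {"travel": [0, 0, 0], "roll": 0, "jaw": 0}
  ]
}}

```text
clock: 6.7
tool_pos: [0.5763, -0.1271, 0.1595]
orientation: [-180.0, 0.4, -179.9]
force: [9.6, -0.8, 0.3]
opening: 0.0004
gripper_force: 4.4
```

Call:
{"name": "apply_moves", "arguments": {
  "targets": [
    {"travel": [1, 0, 0.4], "roll": 0, "jaw": 0},
    {"travel": [0, 0, 0], "roll": 0, "jaw": 0}
  ]
}}

```text
clock: 6.9
tool_pos: [0.5761, -0.1271, 0.1594]
orientation: [-180.0, 0.5, -179.9]
force: [12.2, 0.3, -0.3]
opening: 0.0002
gripper_force: 5.1
```

Call:
{"name": "apply_moves", "arguments": {
  "targets": [
    {"travel": [1, 0, 0.2], "roll": 0, "jaw": 0},
    {"travel": [0, 0, 0], "roll": 0, "jaw": 0}
  ]
}}

```text
clock: 7.1
tool_pos: [0.5758, -0.1271, 0.1595]
orientation: [-180.0, 0.6, -179.9]
force: [13.4, -0.8, -0.4]
opening: 0.0004
gripper_force: 5.8
```

Call:
{"name": "apply_moves", "arguments": {
  "targets": [
    {"travel": [0.8, 0, 0], "roll": 0, "jaw": 0},
    {"travel": [0, 0, 0], "roll": 0, "jaw": 0}
  ]
}}

```text
clock: 7.3
tool_pos: [0.5755, -0.127, 0.1598]
orientation: [-180.0, 0.7, -179.9]
force: [15.0, -1.0, 0.4]
opening: 0.0002
gripper_force: 6.3
```

Call:
{"name": "apply_moves", "arguments": {
  "targets": [
    {"travel": [0.6, 0, 0], "roll": 0, "jaw": 0},
    {"travel": [0, 0, 0], "roll": 0, "jaw": 0}
  ]
}}

```text
clock: 7.5
tool_pos: [0.5753, -0.127, 0.1599]
orientation: [-180.0, 0.7, -179.9]
force: [14.8, -0.2, -0.1]
opening: 0.0008
gripper_force: 6.6
```

Call:
{"name": "apply_moves", "arguments": {
  "targets": [
    {"travel": [0, 0, 0], "roll": 0, "jaw": 0}
  ]
}}

```text
clock: 7.6
tool_pos: [0.5753, -0.127, 0.1599]
orientation: [-180.0, 0.7, -179.9]
force: [15.5, 0.3, 0.5]
opening: 0.0006
gripper_force: 6.7
```

Call:
{"name": "apply_moves", "arguments": {
  "targets": [
    {"travel": [0.5, 0, 0], "roll": 0, "jaw": 0},
    {"travel": [0, 0, 0], "roll": 0, "jaw": 0}
  ]
}}

```text
clock: 7.8
tool_pos: [0.5751, -0.127, 0.1601]
orientation: [-180.0, 0.8, -179.9]
force: [15.4, -0.0, 0.4]
opening: 0.0001
gripper_force: 7.0
```

Call:
{"name": "apply_moves", "arguments": {
  "targets": [
    {"travel": [0, 0, 0], "roll": 0, "jaw": 0}
  ]
}}

```text
clock: 7.9
tool_pos: [0.5752, -0.127, 0.1601]
orientation: [-180.0, 0.8, -179.9]
force: [15.5, 0.4, 1.2]
opening: 0.0005
gripper_force: 7.0
```

```bash
python3 -c "
from h import *
o=[]
for i in range(4): ctrl.snapshot('wrist');o.append(ctrl.get_obs()['force'])
print(np.round(o,1))"
```

```text
[[16.4 -1.6  0.6]
 [16.5 -0.1  1.2]
 [15.6 -0.6  0.7]
 [15.3 -0.2  0.9]]
```

Call:
{"name": "apply_moves", "arguments": {
  "targets": [
    {"travel": [0.7, 0, 0], "roll": 0, "jaw": 0},
    {"travel": [0, 0, 0], "roll": 0, "jaw": 0}
  ]
}}

```text
clock: 8.3
tool_pos: [0.5749, -0.127, 0.1603]
orientation: [-180.0, 0.8, -179.9]
force: [16.9, 0.3, -0.4]
opening: 0.0006
gripper_force: 7.4
```

```bash
python3 -c "
from h import *
o=[]
for i in range(4): ctrl.snapshot('wrist');o.append(ctrl.get_obs()['force'])
print(np.round(o,1))"
```

```text
[[16.7 -0.9  0.6]
 [16.6 -0.  -0.2]
 [16.9 -1.5  1. ]
 [16.2 -1.5 -0. ]]
```

Call:
{"name": "apply_moves", "arguments": {
  "targets": [
    {"travel": [0.4, 0, 0], "roll": 0, "jaw": 0},
    {"travel": [0, 0, 0], "roll": 0, "jaw": 0},
    {"travel": [0, 0, 0], "roll": 0, "jaw": 0}
  ]
}}

```text
clock: 8.8
tool_pos: [0.5748, -0.127, 0.1604]
orientation: [-180.0, 0.8, -179.9]
force: [17.4, 0.5, -0.1]
opening: 0.0004
gripper_force: 7.7
```

```bash
python3 -c "
from h import *
o=[]
for i in range(4): ctrl.snapshot('wrist');o.append(ctrl.get_obs()['force'])
print(np.round(o,1))"
```

```text
[[17.9 -0.9  1. ]
 [16.4 -0.7 -0. ]
 [18.3 -0.8  0.3]
 [17.7 -0.7  0.9]]
```

Firm against the stop at about 17.5 N. Now I back off, hop over and look.

Call:
{"name": "apply_moves", "arguments": {
  "targets": [
    {"travel": [-10, 0, 0], "roll": 0, "jaw": 0},
    {"travel": [-10, 0, 0], "roll": 0, "jaw": 0},
    {"travel": [0, 0, -20], "roll": 0, "jaw": 0},
    {"travel": [0, 0, -25], "roll": 0, "jaw": 0},
    {"travel": [20, 0, 0], "roll": 0, "jaw": 0},
    {"travel": [30, 0, 0], "roll": 0, "jaw": 0},
    {"travel": [20, 0, 0], "roll": 0, "jaw": 0},
    {"travel": [0, 0, 0], "roll": 0, "jaw": 0},
    {"travel": [0, 0, 0], "roll": 0, "jaw": 0}
  ]
}}

```text
clock: 9.9
tool_pos: [0.5174, -0.1275, 0.2022]
orientation: [-180.0, -0.1, -180.0]
force: [1.0, -0.7, -0.2]
opening: 0.0005
gripper_force: 0.0
```

```bash
python3 - <<'E'
from h import *
im=ctrl.snapshot("scene")[220:360,265:415,::-1]
t=ctrl.snapshot("top")[145:260,285:425,::-1]
w=ctrl.snapshot("wrist")[:,:,::-1]
o=ctrl.get_obs();print(o["tool_pos"],o["force"])
c=np.zeros((600,800,3),np.uint8)
c[:280,:300]=cv2.resize(im,(300,280),interpolation=2);c[300:530,:280]=cv2.resize(t,(280,230),interpolation=2);c[:360,320:800]=cv2.resize(w,(480,360))
cv2.imwrite("pics/m.png",c)
E
```

```text
[ 0.51822239 -0.12741812  0.20193248] [-1.09351553  0.40142897  0.36578824]
```

View pics/m.png

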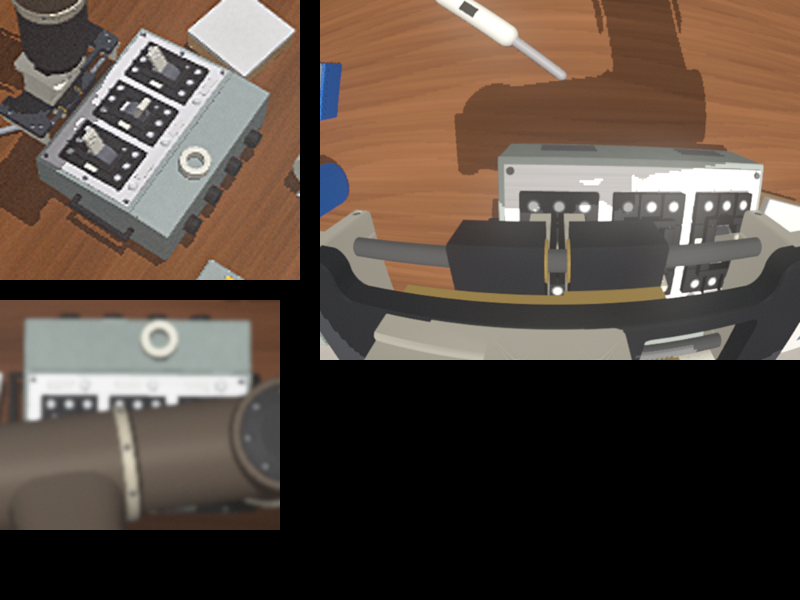

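Scene crop: the lever at (95,145) leans OFF like the deliberate-off one at (155,65), and it stayed there. Descend in front of it and push ON.

Call:
{"name": "apply_moves", "arguments": {
  "targets": [
    {"travel": [0, 0, 25], "roll": 0, "jaw": 0},
    {"travel": [0, 0, 20], "roll": 0, "jaw": 0},
    {"travel": [0, 0, 7], "roll": 0, "jaw": 0},
    {"travel": [0, 0, 0], "roll": 0, "jaw": 0},
    {"travel": [0, 0, 0], "roll": 0, "jaw": 0}
  ]
}}

```text
clock: 10.55
tool_pos: [0.5184, -0.1274, 0.1508]
orientation: [-180.0, 0.0, -180.0]
force: [-0.2, -0.9, 1.4]
opening: 0.0005
gripper_force: 0.0
```

Call:
{"name": "apply_moves", "arguments": {
  "targets": [
    {"travel": [-4, 0, 0], "roll": 0, "jaw": 0},
    {"travel": [-4, 0, 0], "roll": 0, "jaw": 0},
    {"travel": [-4, 0, 0], "roll": 0, "jaw": 0},
    {"travel": [0, 0, 0], "roll": 0, "jaw": 0}
  ]
}}

```text
clock: 10.95
tool_pos: [0.5305, -0.1274, 0.1505]
orientation: [-180.0, 0.0, -180.0]
force: [0.1, 0.2, 0.0]
opening: 0.0006
gripper_force: 0.0
```

Call:
{"name": "apply_moves", "arguments": {
  "targets": [
    {"travel": [-2, 0, 0], "roll": 0, "jaw": 0},
    {"travel": [-2, 0, 0], "roll": 0, "jaw": 0},
    {"travel": [0, 0, 0], "roll": 0, "jaw": 0}
  ]
}}

```text
clock: 11.25
tool_pos: [0.534, -0.1274, 0.1502]
orientation: [-180.0, 0.0, -180.0]
force: [0.1, -0.1, 0.3]
opening: 0.0004
gripper_force: 0.0
```

Call:
{"name": "apply_moves", "arguments": {
  "targets": [
    {"travel": [-2, 0, 0], "roll": 0, "jaw": 0},
    {"travel": [-2, 0, 0], "roll": 0, "jaw": 0},
    {"travel": [0, 0, 0], "roll": 0, "jaw": 0}
  ]
}}

```text
clock: 11.55
tool_pos: [0.538, -0.1273, 0.1503]
orientation: [-180.0, 0.0, -180.0]
force: [-1.0, -0.8, -0.0]
opening: 0.0006
gripper_force: 0.0
```

Call:
{"name": "apply_moves", "arguments": {
  "targets": [
    {"travel": [-2, 0, 0], "roll": 0, "jaw": 0},
    {"travel": [-2, 0, 0], "roll": 0, "jaw": 0},
    {"travel": [0, 0, 0], "roll": 0, "jaw": 0}
  ]
}}

```text
clock: 11.85
tool_pos: [0.542, -0.1273, 0.1502]
orientation: [-180.0, 0.0, -180.0]
force: [1.5, -0.2, -0.2]
opening: 0.0005
gripper_force: 0.0
```

Call:
{"name": "apply_moves", "arguments": {
  "targets": [
    {"travel": [-2, 0, 0], "roll": 0, "jaw": 0},
    {"travel": [-2, 0, 0], "roll": 0, "jaw": 0},
    {"travel": [0, 0, 0], "roll": 0, "jaw": 0}
  ]
}}

```text
clock: 12.15
tool_pos: [0.5447, -0.1275, 0.1499]
orientation: [-180.0, -0.1, -180.0]
force: [-4.5, 0.5, 3.2]
opening: 0.0008
gripper_force: 2.4
```

Call:
{"name": "apply_moves", "arguments": {
  "targets": [
    {"travel": [-2, 0, 0], "roll": 0, "jaw": 0},
    {"travel": [-2, 0, 0], "roll": 0, "jaw": 0},
    {"travel": [0, 0, 0], "roll": 0, "jaw": 0}
  ]
}}

```text
clock: 12.45
tool_pos: [0.5498, -0.1274, 0.1502]
orientation: [-180.0, -0.0, -180.0]
force: [-1.6, -0.9, 0.9]
opening: 0.0004
gripper_force: 1.3
```

Call:
{"name": "apply_moves", "arguments": {
  "targets": [
    {"travel": [-2, 0, 0], "roll": 0, "jaw": 0},
    {"travel": [-2, 0, 0], "roll": 0, "jaw": 0},
    {"travel": [0, 0, 0], "roll": 0, "jaw": 0}
  ]
}}

```text
clock: 12.75
tool_pos: [0.5544, -0.1273, 0.1503]
orientation: [-180.0, 0.1, -180.0]
force: [-1.1, -0.6, 0.9]
opening: 0.0008
gripper_force: 0.6
```

Call:
{"name": "apply_moves", "arguments": {
  "targets": [
    {"travel": [-2, 0, 0], "roll": 0, "jaw": 0},
    {"travel": [-2, 0, 0], "roll": 0, "jaw": 0},
    {"travel": [0, 0, 0], "roll": 0, "jaw": 0}
  ]
}}

```text
clock: 13.05
tool_pos: [0.5583, -0.1273, 0.1503]
orientation: [-180.0, 0.0, -180.0]
force: [-1.2, -1.2, 0.9]
opening: 0.0003
gripper_force: 0.6
```

Call:
{"name": "apply_moves", "arguments": {
  "targets": [
    {"travel": [-2, 0, 0], "roll": 0, "jaw": 0},
    {"travel": [-2, 0, 0], "roll": 0, "jaw": 0},
    {"travel": [0, 0, 0], "roll": 0, "jaw": 0}
  ]
}}

```text
clock: 13.35
tool_pos: [0.5622, -0.1273, 0.1503]
orientation: [-180.0, 0.0, -180.0]
force: [-0.8, 0.2, 0.7]
opening: 0.0003
gripper_force: 0.6
```

Call:
{"name": "apply_moves", "arguments": {
  "targets": [
    {"travel": [-2, 0, 0], "roll": 0, "jaw": 0},
    {"travel": [-2, 0, 0], "roll": 0, "jaw": 0},
    {"travel": [0, 0, 0], "roll": 0, "jaw": 0}
  ]
}}

```text
clock: 13.65
tool_pos: [0.5662, -0.1273, 0.1503]
orientation: [-180.0, 0.0, -180.0]
force: [-0.9, 1.0, 0.4]
opening: 0.0007
gripper_force: 0.5
```

Call:
{"name": "apply_moves", "arguments": {
  "targets": [
    {"travel": [-2, 0, 0], "roll": 0, "jaw": 0},
    {"travel": [0, 0, 0], "roll": 0, "jaw": 0}
  ]
}}

```text
clock: 13.85
tool_pos: [0.5681, -0.1274, 0.1503]
orientation: [-180.0, 0.0, -180.0]
force: [-1.1, 0.2, 0.7]
opening: 0.0002
gripper_force: 0.5
```

Call:
{"name": "apply_moves", "arguments": {
  "targets": [
    {"travel": [-2, 0, 0], "roll": 0, "jaw": 0},
    {"travel": [0, 0, 0], "roll": 0, "jaw": 0}
  ]
}}

```text
clock: 14.05
tool_pos: [0.57, -0.1273, 0.1503]
orientation: [-180.0, 0.0, -180.0]
force: [-1.7, 0.1, 0.4]
opening: 0.0001
gripper_force: 0.6
```

Call:
{"name": "apply_moves", "arguments": {
  "targets": [
    {"travel": [-2, 0, 0], "roll": 0, "jaw": 0},
    {"travel": [0, 0, 0], "roll": 0, "jaw": 0}
  ]
}}

```text
clock: 14.25
tool_pos: [0.5721, -0.1273, 0.1503]
orientation: [-180.0, 0.0, -180.0]
force: [0.1, -0.3, -1.4]
opening: 0.0004
gripper_force: 0.3
```

Call:
{"name": "apply_moves", "arguments": {
  "targets": [
    {"travel": [-2, 0, 0], "roll": 0, "jaw": 0},
    {"travel": [0, 0, 0], "roll": 0, "jaw": 0}
  ]
}}

```text
clock: 14.45
tool_pos: [0.574, -0.1273, 0.1503]
orientation: [-180.0, 0.0, -180.0]
force: [-1.6, 0.3, 0.2]
opening: 0.0007
gripper_force: 0.6
```

Call:
{"name": "apply_moves", "arguments": {
  "targets": [
    {"travel": [-2, 0, 0], "roll": 0, "jaw": 0},
    {"travel": [0, 0, 0], "roll": 0, "jaw": 0}
  ]
}}

```text
clock: 14.65
tool_pos: [0.5762, -0.1273, 0.1503]
orientation: [-180.0, 0.0, -180.0]
force: [-1.3, 0.2, -0.0]
opening: 0.0005
gripper_force: 0.2
```

Call:
{"name": "apply_moves", "arguments": {
  "targets": [
    {"travel": [-2, 0, 0], "roll": 0, "jaw": 0},
    {"travel": [0, 0, 0], "roll": 0, "jaw": 0}
  ]
}}

```text
clock: 14.85
tool_pos: [0.578, -0.1274, 0.1503]
orientation: [-180.0, 0.0, -180.0]
force: [0.0, 0.0, 0.4]
opening: 0.0003
gripper_force: 0.4
```

Call:
{"name": "apply_moves", "arguments": {
  "targets": [
    {"travel": [-2, 0, 0], "roll": 0, "jaw": 0},
    {"travel": [0, 0, 0], "roll": 0, "jaw": 0}
  ]
}}

```text
clock: 15.05
tool_pos: [0.5801, -0.1273, 0.1502]
orientation: [180.0, 0.0, -180.0]
force: [-0.7, 0.6, -0.5]
opening: 0.0004
gripper_force: 0.1
```

Call:
{"name": "apply_moves", "arguments": {
  "targets": [
    {"travel": [-2, 0, 0], "roll": 0, "jaw": 0},
    {"travel": [0, 0, 0], "roll": 0, "jaw": 0}
  ]
}}

```text
clock: 15.25
tool_pos: [0.5822, -0.1273, 0.1503]
orientation: [-180.0, 0.0, -180.0]
force: [0.4, -0.0, 0.3]
opening: 0.0004
gripper_force: 0.0
```

Call:
{"name": "apply_moves", "arguments": {
  "targets": [
    {"travel": [-1.5, 0, 0], "roll": 0, "jaw": 0},
    {"travel": [0, 0, 0], "roll": 0, "jaw": 0}
  ]
}}

```text
clock: 15.45
tool_pos: [0.5826, -0.1273, 0.1502]
orientation: [180.0, -0.1, -180.0]
force: [-3.9, 0.3, 2.4]
opening: 0.0004
gripper_force: 2.5
```

Call:
{"name": "apply_moves", "arguments": {
  "targets": [
    {"travel": [-1.5, 0, 0], "roll": 0, "jaw": 0},
    {"travel": [0, 0, 0], "roll": 0, "jaw": 0}
  ]
}}

```text
clock: 15.65
tool_pos: [0.5828, -0.1274, 0.1501]
orientation: [180.0, -0.2, -180.0]
force: [-8.6, 1.3, 5.9]
opening: 0.0003
gripper_force: 5.1
```

Call:
{"name": "apply_moves", "arguments": {
  "targets": [
    {"travel": [-1, 0, 0], "roll": 0, "jaw": 0},
    {"travel": [0, 0, 0], "roll": 0, "jaw": 0}
  ]
}}

```text
clock: 15.85
tool_pos: [0.5829, -0.1274, 0.1501]
orientation: [180.0, -0.3, 180.0]
force: [-11.9, 3.0, 9.1]
opening: 0.0006
gripper_force: 6.9
```

Call:
{"name": "apply_moves", "arguments": {
  "targets": [
    {"travel": [-0.6, 0, 0], "roll": 0, "jaw": 0},
    {"travel": [0, 0, 0], "roll": 0, "jaw": 0}
  ]
}}

```text
clock: 16.05
tool_pos: [0.583, -0.1274, 0.1501]
orientation: [180.0, -0.4, 180.0]
force: [-13.5, 2.5, 10.7]
opening: 0.0007
gripper_force: 7.9
```

Call:
{"name": "apply_moves", "arguments": {
  "targets": [
    {"travel": [5, 0, 0], "roll": 0, "jaw": 0},
    {"travel": [15, 0, 0], "roll": 0, "jaw": 0},
    {"travel": [20, 0, 0], "roll": 0, "jaw": 0},
    {"travel": [0, 0, -30], "roll": 0, "jaw": 0},
    {"travel": [0, 0, -40], "roll": 0, "jaw": 0},
    {"travel": [20, 0, -30], "roll": 0, "jaw": 0},
    {"travel": [40, 0, 0], "roll": 0, "jaw": 0},
    {"travel": [40, 0, 0], "roll": 0, "jaw": 0},
    {"travel": [0, 0, 0], "roll": 0, "jaw": 0},
    {"travel": [0, 0, 0], "roll": 0, "jaw": 0}
  ]
}}

```text
clock: 17.05
tool_pos: [0.4466, -0.1274, 0.2514]
orientation: [180.0, 0.2, -180.0]
force: [0.8, 0.0, 0.6]
opening: 0.0005
gripper_force: 0.0
```

```bash
python3 - <<'E'
from h import *
im=ctrl.snapshot("scene")[220:360,265:415,::-1]
t=ctrl.snapshot("top")[145:260,285:425,::-1]
o=ctrl.get_obs();print(o["tool_pos"],o["force"])
c=np.zeros((420,800,3),np.uint8)
c[:420,:450]=cv2.resize(im,(450,420),interpolation=2);c[:287,450:]=cv2.resize(t,(350,287),interpolation=2)
cv2.imwrite("pics/f.png",c)
E
```

```text
[ 0.44735767 -0.12731723  0.25070894] [-0.41676221 -1.00693876 -0.8320634 ]
```

View pics/f.png

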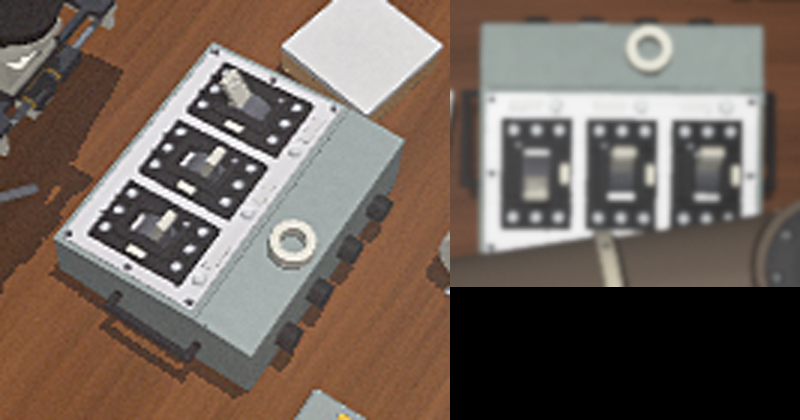

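The reset lever's end (708,155) matches the ON breaker's (622,155) in the top crop. The left lever is still OFF, and the tape and cryo box are undisturbed.

```bash
python3 -c "
from plant import ctrl
print(ctrl.close_job())"
```

```text
the job is handed in; nothing more can be done
None
```

The tripped breaker was pushed OFF against its solid stop at about 17.5 N measured, then thrown fully ON and released; the final pictures show it level with the ON breaker and the other two unchanged, and I handed the job in at about 17 s.

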